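Catch the thread of a clamp's wing nut and run it home

TASK

Two small strap clamps stand on the bench. On one the wing nut is run down tight; on the other it only sits on top of its stud, standing clearly higher and not caught in the thread. Without lifting that nut off its stud, turn it backward (anticlockwise seen from above) until it drops into the start of the thread, then turn it forward (clockwise) until it is down on its washer, and let go of it.

Things in the scene. Friction and masses are not known exactly. Their poses are not given: they have to be found in the camera images.
- wing_nut: Loose aluminium wing nut, 120 g. Hub 46 mm across, 40 mm high, hollow below, closed on top. On it one straight upright grip plate (both wings): 12 mm thick (along y), 46 mm long at the foot, 74 mm at the top (along x), 37 to 73 mm above the underside. Origin: on the axis at the underside; z up, x along the wings. A = yaw of its x axis from open_clamp's x axis, anticlockwise positive.
- wing_end (a point): Point at the end of the nut's +x wing, 36 mm from its axis, 65 mm above its underside. Grip or straddle the plate from above at the axis, fingertips above the hub's top. With fingers 3 to 4 mm wider apart than the plate the nut turns with the hand and still falls freely; clamped, it rises and sinks only with the hand.
- open_clamp: The clamp under the loose nut; it cannot move. Plywood base 120 (x) x 64 x 18 mm; steel strap along x; washer 40 mm across, its top 43 mm above the bench; upright stud in the middle. Origin: on the stud's axis at bench level, z up, x toward the workpiece end. At the start A is -52 to -36 degrees and the nut's underside 54 to 56 mm up; the nut stays where it is left.
- stud_top (a point): Centre of the stud's top, 71 mm above the bench. Right-hand thread, 3 starts, 30 mm rise a turn. Turned anticlockwise the nut climbs to 58 mm (underside) and just past A = 0 drops 10 mm to 48 mm (thread start, up to A = +40 degrees). Turned clockwise it sinks 0.83 mm per 10 degrees, meets the washer (43 mm) at about A = -65 stiffens past -85 and jams near -100 degrees.
- tight_clamp: The other clamp, alike, fixed, its wing nut already down on the washer (wing tops 116 mm above the bench; the loose nut's are at about 128 mm). Nothing is to be done to it. Origin and axes as open_clamp. Which clamp stands left or right changes.
Mind the look-alikes: they are no part of the job. What is meant by the wing_nut is not black, and is the larger of those in its own colour.

How it is judged:
By the outcome, as a careful person would: the job done as asked, in the order asked, and still so for the second after the job is handed in, with the robot touching nothing.
It also fails if it takes over 45 s, if anything falls off the work surface, if the arm or the gripper's body presses on something with over 40 N, if the wrist force passes 120 N, or if a joint passes its speed limit or range.

ROBOT

A 6-joint arm with a two-finger parallel gripper is mounted at the origin on a cart in front of the work surface, level with it; the furniture and walls round the work are solid. World frame = base frame: x ahead of the robot, y to its left, z up, the work surface at z = 0. Lengths are in m, angles in rad, forces in N, time in s.
With the tool pointing down it reaches from about 0.35 to 0.775 m from the base axis. Payload 7.3 kg.
Tool frame: the origin (TCP) lies at the very end of the fingers, on their centre line; the grasp point (between the pads) lies 19 mm behind it; z points along the fingers, y is the line along which they close (so a half turn about z gives the same grasp; the last joint's range is limited). The gripper opens to 92 mm and grips with 3 to 60 N. Pads are 19 mm wide; open, the fingers measure 130 mm over their backs; the gripper's body (75 mm by 190 mm) begins 47 mm behind the grasp point.
Start: joints at [0.961, 0.342, 1.524, -0, 1.275, -0.146], TCP at [0.235, 0.47, 0.227] pointing down, gripper open.
Joint ranges: [-2.53, 2.53], [-0.77, 2.02], [0.04, 2.7], [-1, 4.14], [0.28, 2.66], [-3.11, 3.11]. Speed limits (rad/s): [2.57, 2.57, 3.14, 3.14, 3.14, 3.14].

INTERFACE

Orientations are given as [roll, pitch, yaw] about the fixed x, y, z axes, in that order (R = Rz(yaw) Ry(pitch) Rx(roll)).
In Python, from cell import robot gives the robot as it stands. The module is installed in compiled form; this text tells all that it offers.
- The arm moves only by the tool arm_command, never from a script. Its argument "moves" is a list of rows, each a list of 3 entries, a list of its own where there are three numbers: the shift along the tool's x, y, z in m, then the turn, a rotation vector about the tool's x, y, z in rad, then the finger opening in m, from 0 to 0.0918. In form: [[[dx, dy, dz], [ax, ay, az], claw], ...]. A call has exactly 5 rows; each row is the pose to reach, as a shift and turn from the pose commanded when the call began, along the tool's axes at that moment; what a row does not reach only later rows make up. A row lasts 1/10 s, in which the tool goes at most 50 mm and 8.59 degrees, less where a joint would pass 70% of its speed; a pose out of reach is approached as far as the arm can. A call with a gripper value outside its range is refused whole. The fingers move at their own pace and stop on an object; "squeeze" is the grip in N (left out, the last holds). Time passes only in rows, so rows that repeat a pose let the fingers close, or fill a call up. It gives the time, the measured TCP pose, the force, the opening and the grip force at its end, in the units of the state.
- robot.observe(): the state, without advancing time (a new reading comes with each control period).
- robot.read_camera(name): name is "scene" or "top"; returns the picture (420x560x3 uint8, red, green, blue); there is no depth.
- robot.camera_model(name): a dict with "fx", "fy", "cx", "cy" (pixels), "R" (3x3) and "t" (3): a world point X has camera coordinates R X + t. Camera axes: x right, y down, z forward; pixel columns grow to the right and rows downward; lengths in m; the calibration is good to about 2 mm. A picture is of the moment at which its call begins. camera_model takes no time and is no camera call.
- robot.hand_in(): hands the job in; it is judged then, once.
The state is a dict: "time": time; "qpos": joint angles; "qvel": joint speeds; "joint_efforts": joint torques, N m; "tool_pos": TCP position; "tool_rot": TCP orientation; "contact_force": force on the tool from outside, world axes, zero at the start; "torque": the same for the moment, N m; "opening": finger opening in m; "grip_force": force on a finger pad.
Only numpy, scipy, OpenCV 4.12 (cv2) and the standard library are available. Lean on these libraries where they do the work, as an engineer would, in place of code of your own. Each camera call takes 0.05 s, during which the arm holds its last target. There are 200 camera calls.

## Working session

There is one attempt and no reset: what is moved stays moved. The work goes in short steps, Python scripts to look and compute and a tool call to move; the robot and the scene stay as the last step left them, time stands still between calls to the robot, and variables do not carry over. Pictures are saved under pics/ and viewed, at most 10 in all, crops included, and the job is handed in when it is done.

Besides the shell and the picture viewer there is one more tool, called after "Request:" as a command line: name --argument value ..., lists and objects as JSON in quotes. arm_command: Moves the arm, as the interface text tells. Its arguments: {"type":"object","properties":{"moves":{"type":"array"},"squeeze":{"type":"number"}},"required":["moves"]}

```bash
mkdir -p pics
python3 - <<'E'
from cell import robot
import cv2
for n in("scene","top"):
    cv2.imwrite(f"pics/{n}0.png",robot.read_camera(n)[:,:,::-1])
    m=robot.camera_model(n);print(n,m)
print(robot.observe())
E
```

```text
scene {'fx': 420.12022135710515, 'fy': 420.12022135710515, 'cx': 274.6337789966299, 'cy': 214.41223439440083, 'R': array([[ 0.714272  , -0.69978883, -0.01054061],
       [-0.41326697, -0.4095697 , -0.8133038 ],
       [ 0.5648238 ,  0.58527622, -0.58174378]]), 't': array([-0.37876093,  0.24913089,  0.66350573])}
top {'fx': 524.5487311536691, 'fy': 524.5487311536691, 'cx': 276.30191257241347, 'cy': 203.52096595875167, 'R': array([[-0.02914317, -0.99947836, -0.0139168 ],
       [-0.99418661,  0.03042698, -0.10328206],
       [ 0.10365163,  0.01082593, -0.99455474]]), 't': array([-0.02375538,  0.48565211,  1.25407533])}
{'time': 0.1, 'qpos': array([ 9.61001919e-01,  3.42636808e-01,  1.52487060e+00, -1.98593491e-05,
        1.27539014e+00, -1.46002657e-01]), 'qvel': array([-1.26116925e-03, -8.97805153e-05, -3.09284738e-03, -1.86052391e-03,
       -5.89193546e-04, -9.29578541e-04]), 'joint_efforts': array([ 1.62919729e-03, -4.32005239e+01, -2.44695300e+01,  7.17996061e-02,
        5.25537122e-02, -6.09946278e-05]), 'tool_pos': array([0.2346463 , 0.46926743, 0.22614065]), 'tool_rot': array([-3.14029888e+00, -1.71051833e-04,  2.67780659e+00]), 'contact_force': array([-0.82050203,  0.32992707,  0.09011983]), 'torque': array([-0.02815045,  0.03177702, -0.04249115]), 'grip_force': 0.0, 'opening': 0.09174254302359097}
```

View pics/scene0.png

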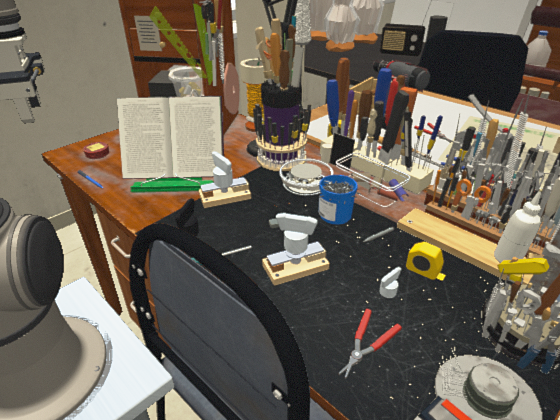

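View pics/top0.png

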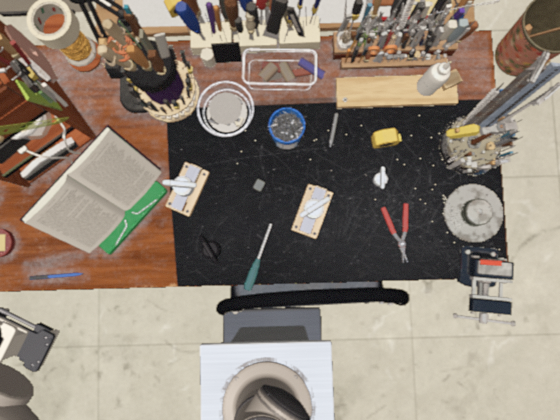

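Wing-nut candidates in the top view are the left clamp's at (183,186), the right clamp's at (313,208), a small loose one at (380,178) and a black one at (210,247). The right clamp's nut looks higher in the scene view at (293,225). I'll confirm it in an enlarged crop.

Run:
```python
import cv2,numpy as np
s=cv2.imread("pics/scene0.png");t=cv2.imread("pics/top0.png")
z=lambda im,x,y,w,h,k:cv2.resize(im[y:y+h,x:x+w],None,fx=k,fy=k,interpolation=cv2.INTER_CUBIC)
a=z(t,280,175,66,75,6);b=z(t,158,155,66,75,4);c=z(s,255,205,80,80,5);d=z(s,190,140,66,75,4)
o=np.zeros((600,800,3),np.uint8)
o[:400,:400]=c;o[:300,400:664]=d
o[300:600,400:664]=b
cv2.imwrite("pics/c1.png",o)
cv2.imwrite("pics/c2.png",z(t,280,175,66,75,8))
```

```text
(no output)
```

View pics/c1.png

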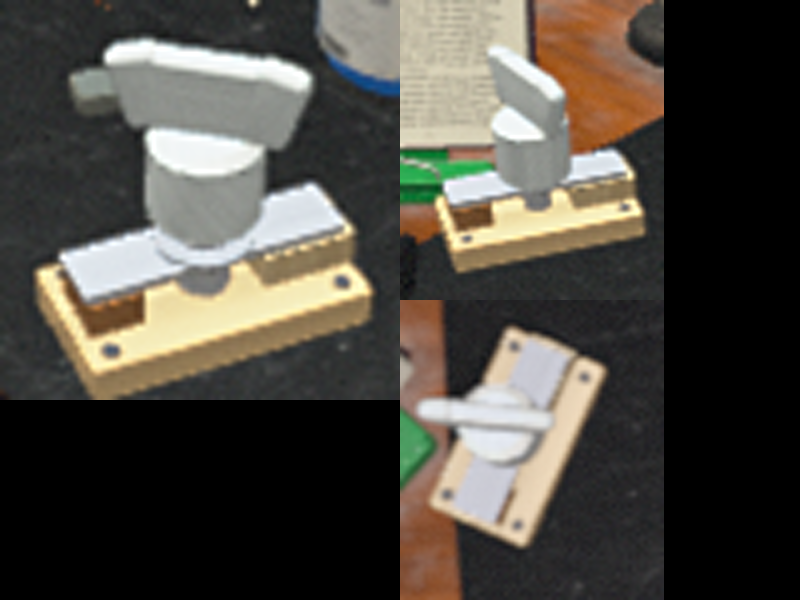

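View pics/c2.png

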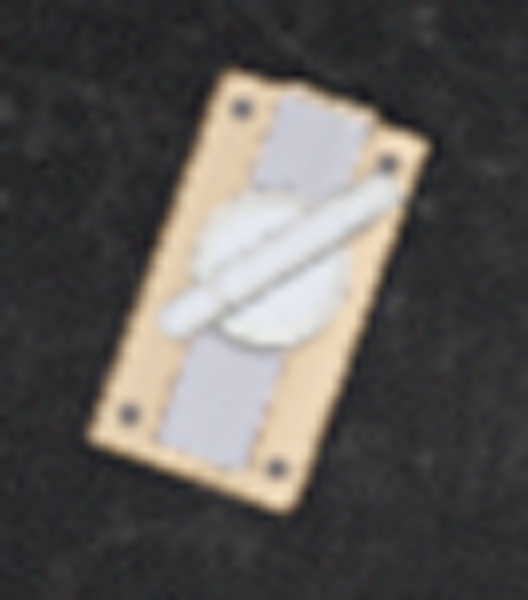

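The right clamp's nut, top view (313,208), is white, the larger of that colour, and at A of about -38° to its base. The left one is at about -68°, like a tight nut. I'll triangulate the wing-top heights to settle it.

```bash
cat > h.py <<'E'
from cell import robot
import cv2,numpy as np
C={n:robot.camera_model(n) for n in("scene","top")}
def P(n):
    m=C[n];K=np.array([[m["fx"],0,m["cx"]],[0,m["fy"],m["cy"]],[0,0,1]]);return K@np.c_[m["R"],m["t"]]
def tri(s,t):
    X=cv2.triangulatePoints(P("scene"),P("top"),np.array(s,float),np.array(t,float)).ravel();return X[:3]/X[3]
def onz(n,p,z):
    M=P(n);H=np.c_[M[:,0],M[:,1],M[:,2]*z+M[:,3]];w=np.linalg.solve(H,[*p,1]);return w[:2]/w[2]
E
python3 - <<'E'
from h import *
np.set_printoptions(precision=4,suppress=True)
T=lambda x,y:(280+x/8-.44,175+y/8-.44)
S=lambda x,y:(255+x/5-.4,205+y/5-.4)
a=tri(S(112,48),T(172,320));b=tri(S(303,73),T(388,188));print("R wing",a,b,(a+b)/2)
L=tri((190+495/4-100,140+50/4),(158+425/4-100,155+110/4));M=tri((190+160/4,140+90/4),(158+150/4,155+120/4));print("L wing",L,M)
c=[onz("top",T(*p),.018) for p in((242,108),(388,162),(278,468),(128,413))]
print("centre",np.mean(c,0)); d=c[0]+c[1]-c[2]-c[3];ya=np.arctan2(d[1],d[0]);print("base yaw",np.degrees(ya),np.ptp(c,0))
for z in(.122,.128):
  e=[onz("top",T(*p),z) for p in((172,320),(388,188))];v=e[1]-e[0];print(z,np.mean(e,0),np.linalg.norm(v),np.degrees(np.arctan2(v[1],v[0])))
  e=[onz("scene",S(*p),z) for p in((112,48),(303,73))];v=e[1]-e[0];print(z,np.mean(e,0),np.linalg.norm(v),np.degrees(np.arctan2(v[1],v[0])))
E
```

```text
R wing [ 0.4473 -0.0937  0.1268] [ 0.4829 -0.1558  0.1285] [ 0.4651 -0.1248  0.1277]
L wing [0.5325 0.2149 0.1129] [0.5242 0.1428 0.1161]
centre [ 0.4657 -0.1248]
base yaw -22.07733960854653 [0.1108 0.0822]
0.122 [ 0.4657 -0.1252] 0.0714022149443869 -60.2692628967171
0.122 [ 0.4709 -0.1195] 0.07299170692093904 -57.91636394959364
0.128 [ 0.4651 -0.1248] 0.0710376311986596 -60.269262896717
0.128 [ 0.4648 -0.1251] 0.07204502708611696 -57.91636394959399
```

```bash
cat >> h.py <<'E'
from scipy.spatial.transform import Rotation as Ro
def go(p,yawdeg):
    o=robot.observe();R=Ro.from_euler("xyz",o["tool_rot"])
    print("t",round(o["time"],2),"shift",R.inv().apply(np.array(p)-o["tool_pos"]).round(4),"rot",(R.inv()*Ro.from_euler("xyz",[np.pi,0,np.radians(yawdeg)])).as_rotvec().round(4))
E
python3 - <<'E'
from h import *
print(tri((147,232),(222,305)),tri((300,410),(404,296)))
go([.465,-.125,.23],120)
go([.465,-.125,.16],120)
E
```

```text
[0.25685286 0.08744477 0.08925965] [ 0.2510562  -0.3400518   0.00485359]
t 0.1 shift [-0.4719 -0.4285 -0.0034] rot [-1.300e-03  2.000e-04  5.834e-01]
t 0.1 shift [-0.4719 -0.4284  0.0666] rot [-1.300e-03  2.000e-04  5.834e-01]
```

Request:
arm_command --moves '[[[-0.033, -0.03, 0], [0, 0, 0], 0.0918], [[-0.066, -0.06, 0], [0, 0, 0], 0.0918], [[-0.099, -0.09, 0], [0, 0, 0], 0.0918], [[-0.132, -0.12, 0], [0, 0, 0], 0.06], [[-0.165, -0.15, 0], [0, 0, 0], 0.04]]' --squeeze 10

```text
time: 0.6
tool_pos: [0.3154, 0.2599, 0.2265]
tool_rot: [-3.141, -0.0, 2.678]
contact_force: [1.2, 0.3, 0.9]
opening: 0.08
grip_force: 0.0
```

Request:
arm_command --moves '[[[-0.033, -0.03, 0], [0, 0, 0], 0.04], [[-0.066, -0.06, 0], [0, 0, 0], 0.04], [[-0.099, -0.09, 0], [0, 0, 0], 0.04], [[-0.132, -0.12, 0], [0, 0, 0], 0.04], [[-0.165, -0.15, 0], [0, 0, 0], 0.04]]'

```text
time: 1.1
tool_pos: [0.3959, 0.0518, 0.2267]
tool_rot: [3.141, -0.0, 2.678]
contact_force: [0.5, 0.8, 0.4]
opening: 0.042
grip_force: 0.0
```

Request:
arm_command --moves '[[[-0.033, -0.03, 0], [0, 0, 0.11], 0.04], [[-0.066, -0.06, 0], [0, 0, 0.23], 0.04], [[-0.099, -0.09, 0], [0, 0, 0.35], 0.04], [[-0.132, -0.12, 0], [0, 0, 0.47], 0.04], [[-0.142, -0.128, 0], [0, 0, 0.583], 0.04]]'

```text
time: 1.6
tool_pos: [0.4664, -0.1282, 0.2261]
tool_rot: [-3.141, 0.001, 2.087]
contact_force: [-0.1, 0.9, -1.2]
opening: 0.0399
grip_force: 0.0
```

Run:
```python
from h import *
o=robot.observe();print(o["tool_pos"],o["tool_rot"],o["opening"],o["qpos"])
go([.465,-.125,.16],120)
t=robot.read_camera("top")[:,:,::-1];s=robot.read_camera("scene")[:,:,::-1]
z=lambda im,x,y,w,h,k:cv2.resize(im[y:y+h,x:x+w],None,fx=k,fy=k,interpolation=cv2.INTER_CUBIC)
cv2.imwrite("pics/c3.png",np.hstack([z(t,260,155,100,110,4),z(s,245,165,100,110,4)]))
```

```text
[ 0.46637553 -0.12817627  0.22614221] [-3.14114491e+00  6.80653791e-04  2.08658141e+00] 0.039921852025022735 [-4.26328721e-01  2.66839306e-01  1.63385338e+00 -8.05952430e-04
  1.24061286e+00 -9.41852463e-01]
t 1.6 shift [0.0035 0.0004 0.0661] rot [-0.0005  0.0007 -0.0078]
```

View pics/c3.png

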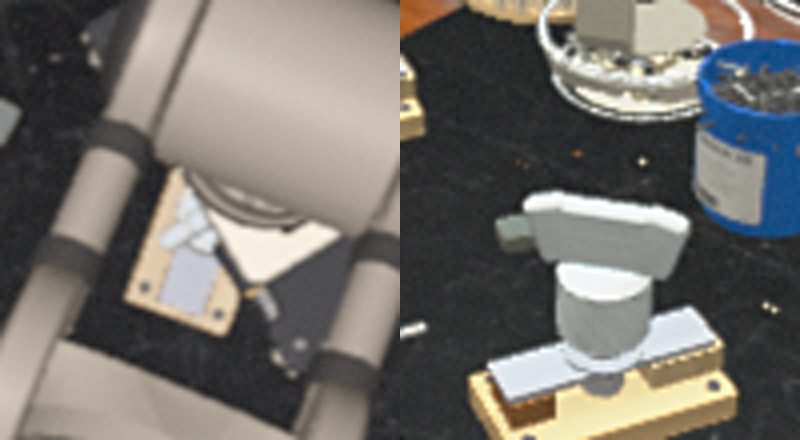

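The nut is unchanged in the scene crop, with its top edge running from (525,200) to (690,215); the gripper is above it, out of the crop. I'll straddle it now.

Request:
arm_command --moves '[[[0.0035, 0.0005, 0.03], [0, 0, -0.008], 0.04], [[0.0035, 0.0005, 0.06], [0, 0, -0.008], 0.04], [[0.0035, 0.0005, 0.085], [0, 0, -0.008], 0.04], [[0.0035, 0.0005, 0.105], [0, 0, -0.008], 0.04], [[0.0035, 0.0005, 0.119], [0, 0, -0.008], 0.04]]'

```text
time: 2.2
tool_pos: [0.463, -0.1193, 0.1063]
tool_rot: [-3.14, -0.002, 2.108]
contact_force: [-1.3, 0.8, 0.2]
opening: 0.04
grip_force: 0.0
```

Run:
```python
from h import *
o=robot.observe();print(o["tool_pos"],o["tool_rot"],o["opening"],o["contact_force"])
go([.465,-.125,.107],120)
s=robot.read_camera("scene")[:,:,::-1]
z=lambda im,x,y,w,h,k:cv2.resize(im[y:y+h,x:x+w],None,fx=k,fy=k,interpolation=cv2.INTER_CUBIC)
cv2.imwrite("pics/c4.png",z(s,235,145,120,140,4))
```

```text
[ 0.46296842 -0.11932632  0.10633119] [-3.14035305e+00 -2.32799208e-03  2.10756607e+00] 0.03995583495882936 [-1.26436169  0.83825319  0.19280355]
t 2.2 shift [-0.0059 -0.0012 -0.0007] rot [-0.0013 -0.0023  0.0132]
```

View pics/c4.png

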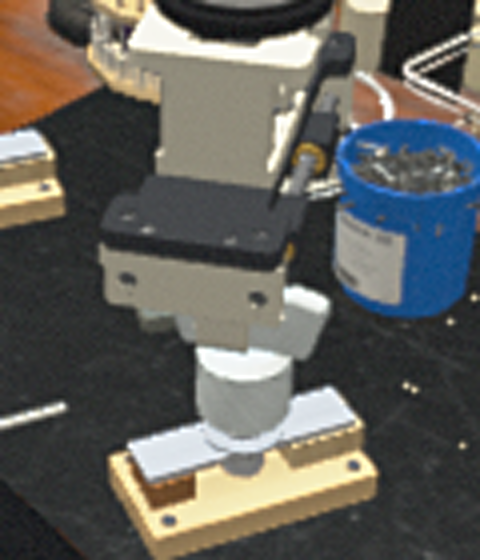

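The fingers straddle the plate, with the tips just above the hub at crop (225,340). I'll correct the offset, settle, then close to the straddle width.

Request:
arm_command --moves '[[[-0.0035, -0.0005, 0], [0, 0, 0.008], 0.04], [[-0.0035, -0.0005, 0], [0, 0, 0.008], 0.035], [[-0.0035, -0.0005, 0], [0, 0, 0.008], 0.03], [[-0.0035, -0.0005, 0], [0, 0, 0.008], 0.025], [[-0.0035, -0.0005, 0], [0, 0, 0.008], 0.022]]'

```text
time: 2.75
tool_pos: [0.4657, -0.1244, 0.1082]
tool_rot: [3.141, 0.001, 2.095]
contact_force: [0.1, 0.3, 0.5]
opening: 0.0236
grip_force: 0.0
```

Request:
arm_command --moves '[[[0, 0, 0], [0, 0, 0], 0.02], [[0, 0, 0], [0, 0, 0], 0.018], [[0, 0, 0], [0, 0, 0], 0.0155], [[0, 0, 0], [0, 0, 0], 0.0155], [[0, 0, 0], [0, 0, 0], 0.0155]]'

```text
time: 3.25
tool_pos: [0.4655, -0.1244, 0.1077]
tool_rot: [3.142, -0.0, 2.095]
contact_force: [-0.7, 0.1, 0.5]
opening: 0.0155
grip_force: 0.0
```

Request:
arm_command --moves '[[[0, 0, 0.004], [0, 0, -0.1], 0.0155], [[0, 0, 0.004], [0, 0, -0.2], 0.0155], [[0, 0, 0.004], [0, 0, -0.3], 0.0155], [[0, 0, 0.004], [0, 0, -0.4], 0.0155], [[0, 0, 0.004], [0, 0, -0.5], 0.0155]]'

```text
time: 3.75
tool_pos: [0.466, -0.1245, 0.1042]
tool_rot: [3.141, 0.001, 2.599]
contact_force: [-0.0, 0.4, 5.1]
opening: 0.0159
grip_force: 5.1
```

Request:
arm_command --moves '[[[0, 0, 0], [0, 0, -0.1], 0.0155], [[0, 0, 0], [0, 0, -0.2], 0.0155], [[0, 0, 0], [0, 0, -0.3], 0.0155], [[0, 0, 0], [0, 0, -0.4], 0.0155], [[0, 0, 0], [0, 0, -0.5], 0.0155]]'

```text
time: 4.25
tool_pos: [0.4659, -0.1245, 0.1041]
tool_rot: [-3.141, 0.001, 3.099]
contact_force: [-0.2, 0.3, 0.1]
opening: 0.0156
grip_force: 0.0
```

Request:
arm_command --moves '[[[0, 0, 0], [0, 0, -0.06], 0.0155], [[0, 0, 0], [0, 0, -0.12], 0.0155], [[0, 0, 0], [0, 0, -0.19], 0.0155], [[0, 0, 0], [0, 0, -0.19], 0.0155], [[0, 0, 0], [0, 0, -0.19], 0.0155]]'

```text
time: 4.75
tool_pos: [0.4656, -0.1243, 0.1037]
tool_rot: [3.141, 0.0, -3.0]
contact_force: [0.5, 0.8, -0.5]
opening: 0.0157
grip_force: 0.1
```

Run:
```python
from h import *
o=robot.observe();print(o["tool_pos"],np.degrees(o["tool_rot"]),o["opening"],o["contact_force"],o["torque"],o["qpos"])
s=robot.read_camera("scene")[:,:,::-1]
z=lambda im,x,y,w,h,k:cv2.resize(im[y:y+h,x:x+w],None,fx=k,fy=k,interpolation=cv2.INTER_CUBIC)
cv2.imwrite("pics/c5.png",z(s,235,165,120,120,5))
```

```text
[ 0.465566   -0.12432678  0.10369699] [ 1.79993405e+02  4.00515411e-03 -1.71899289e+02] 0.015654202830708525 [ 0.51613892  0.84706812 -0.45697793] [ 0.05858574 -0.02580873 -0.0108941 ] [-4.20262369e-01  4.07899628e-01  1.80941675e+00  1.68699283e-04
  9.24278422e-01 -2.13254441e+00]
```

View pics/c5.png

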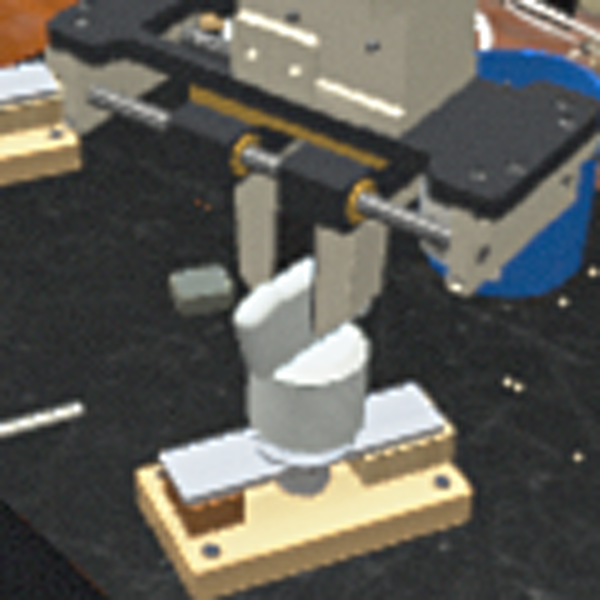

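Run:
```python
from h import *
th=np.linspace(0,2*np.pi,721)
def px(X):
    q=P("scene")@np.r_[X.T,np.ones((1,len(X)))];return (q[:2]/q[2]).T
for u in(.043,.048,.055,.058):
    r=[px(np.c_[.465+.023*np.cos(th),-.125+.023*np.sin(th),0*th+u+h])for h in(0,.04)]
    a=np.radians(188.1+np.array([0,-11]))
    w=[px(np.array([[.465+k*.037*np.cos(b),-.125+k*.037*np.sin(b),u+.073] for k in(1,-1)])).round(1).tolist() for b in a]
    print(u,[x[:,1].max().round(1) for x in r],"rim top min",r[1][:,1].min().round(1),w)
a=cv2.imread("pics/scene0.png")
from cell import robot
b=cv2.imread("pics/c5.png");b=cv2.resize(b,(120,120),interpolation=cv2.INTER_AREA)
# vertical profile through the hub front, before and after
for n,im,x0,y0 in(("before",a,0,0),("after",b,235,165)):
    print(n,im[236-y0:270-y0,295-x0:299-x0].mean((1,2)).round().astype(int))
o=np.hstack([cv2.resize(a[195:265,260:330],None,fx=5.7,fy=5.7,interpolation=cv2.INTER_CUBIC),cv2.resize(b[30:100,25:95],None,fx=5.7,fy=5.7,interpolation=cv2.INTER_CUBIC)])
cv2.imwrite("pics/c6.png",o)
```

```text
0.043 [np.float64(259.4), np.float64(243.3)] rim top min 228.3 [[[284.1, 231.6], [306.9, 212.6]], [[281.2, 229.9], [309.8, 214.1]]]
0.048 [np.float64(257.4), np.float64(241.2)] rim top min 226.3 [[[284.1, 229.4], [307.0, 210.5]], [[281.2, 227.8], [309.9, 211.9]]]
0.055 [np.float64(254.6), np.float64(238.3)] rim top min 223.4 [[[284.1, 226.3], [307.1, 207.5]], [[281.2, 224.7], [310.0, 208.9]]]
0.058 [np.float64(253.4), np.float64(237.0)] rim top min 222.2 [[[284.1, 225.0], [307.2, 206.2]], [[281.2, 223.4], [310.1, 207.6]]]
before [243 242 245 251 166 140 143 143 144 144 145 145 145 146 145 144 142 142
 144 226 231 230 137 107 119 120 118 128 184 214 216 218 220 222]
after [248 246 243 243 247 231 141 138 145 144 143 143 143 145 146 146 147 146
 144 170 231 226 140 107 118 120 117 132 183 212 216 218 220 222]
```

View pics/c6.png

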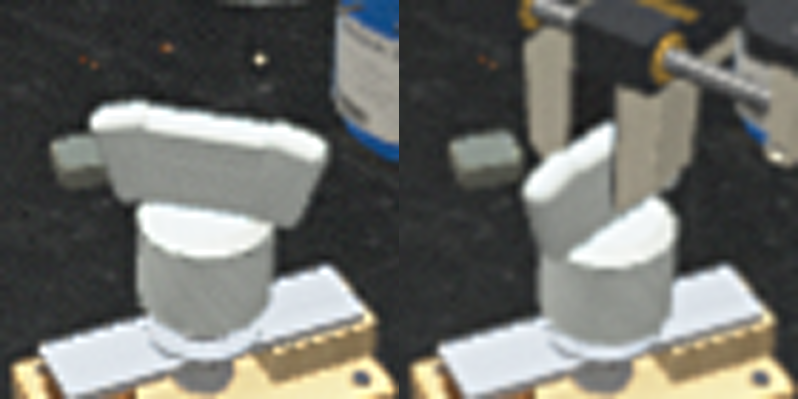

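The hub's top rim has moved down about 1.8 px, to row 241.7. Still at 58 mm it would have moved up, so the nut has dropped into the thread start. Next I turn clockwise.

Request:
arm_command --moves '[[[0, 0, 0], [0, 0, 0.1], 0.0155], [[0, 0, 0], [0, 0, 0.2], 0.0155], [[0, 0, 0], [0, 0, 0.3], 0.0155], [[0, 0, 0.001], [0, 0, 0.4], 0.0155], [[0, 0, 0.002], [0, 0, 0.5], 0.0155]]'

```text
time: 5.3
tool_pos: [0.4657, -0.1244, 0.1018]
tool_rot: [3.141, 0.0, 2.779]
contact_force: [0.7, 0.6, 1.5]
opening: 0.0153
grip_force: 0.9
```

Request:
arm_command --moves '[[[0, 0, 0.001], [0, 0, 0.1], 0.0155], [[0, 0, 0.002], [0, 0, 0.2], 0.0155], [[0, 0, 0.003], [0, 0, 0.3], 0.0155], [[0, 0, 0.004], [0, 0, 0.4], 0.0155], [[0, 0, 0.004], [0, 0, 0.5], 0.0155]]'

```text
time: 5.8
tool_pos: [0.4655, -0.1243, 0.0977]
tool_rot: [3.142, -0.0, 2.279]
contact_force: [0.4, -0.3, -1.1]
opening: 0.0159
grip_force: 0.3
```

Request:
arm_command --moves '[[[0, 0, 0.001], [0, 0, 0.1], 0.0155], [[0, 0, 0.002], [0, 0, 0.2], 0.0155], [[0, 0, 0.003], [0, 0, 0.3], 0.0155], [[0, 0, 0.004], [0, 0, 0.4], 0.0155], [[0, 0, 0.004], [0, 0, 0.5], 0.0155]]'

```text
time: 6.3
tool_pos: [0.4656, -0.1243, 0.0937]
tool_rot: [3.141, -0.0, 1.779]
contact_force: [-0.6, -0.3, -0.1]
opening: 0.0155
grip_force: 0.3
```

Request:
arm_command --moves '[[[0, 0, 0], [0, 0, 0.08], 0.0155], [[0, 0, 0], [0, 0, 0.16], 0.0155], [[0, 0, 0], [0, 0, 0.24], 0.0155], [[0, 0, 0], [0, 0, 0.32], 0.0155], [[0, 0, 0], [0, 0, 0.4], 0.0155]]'

```text
time: 6.8
tool_pos: [0.4655, -0.1243, 0.0936]
tool_rot: [-3.141, -0.0, 1.38]
contact_force: [1.1, -0.0, 0.3]
opening: 0.0151
grip_force: 0.6
```

Run:
```python
from h import *
o=robot.observe();print(o["tool_pos"],np.degrees(o["tool_rot"]),o["opening"],o["contact_force"],o["torque"],o["grip_force"])
s=robot.read_camera("scene")[:,:,::-1]
print(s[236:270,295:299].mean((1,2)).round().astype(int))
cv2.imwrite("pics/c7.png",cv2.resize(s[165:285,235:355],None,fx=5,fy=5,interpolation=cv2.INTER_CUBIC))
```

```text
[ 0.46550827 -0.1243231   0.09363618] [-1.79993377e+02 -5.92485146e-03  7.90795840e+01] 0.015101671599431394 [ 1.13380275 -0.01393962  0.253667  ] [-0.06869238  0.03661552  0.03832106] 0.6298567482735962
[151 178 219 248 246 245 243 245 252 185 141 145 146 146 145 146 147 144
 144 142 144 146 145 111 120 121 118 129 185 214 215 218 220 222]
```

View pics/c7.png

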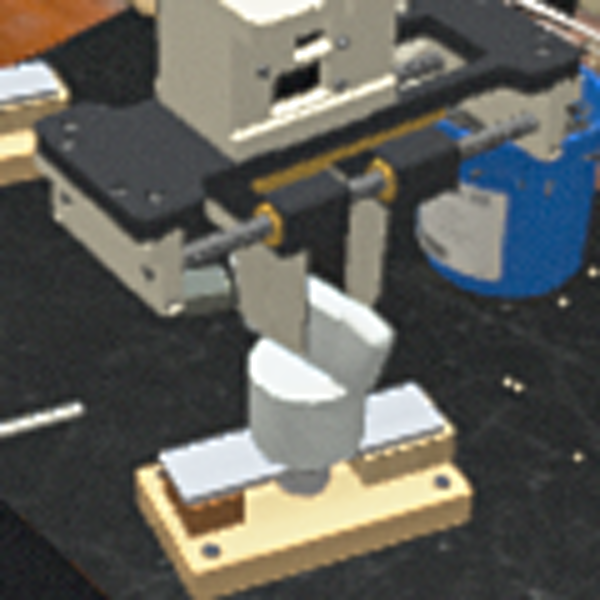

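The rim is now at row 245.2, which puts the nut about 12 mm lower, at the washer, with A about -68. I'll turn a bit more to seat it firmly.

Request:
arm_command --moves '[[[0, 0, 0], [0, 0, 0.04], 0.0155], [[0, 0, 0], [0, 0, 0.08], 0.0155], [[0, 0, 0], [0, 0, 0.12], 0.0155], [[0, 0, 0], [0, 0, 0.16], 0.0155], [[0, 0, 0], [0, 0, 0.19], 0.0155]]'

```text
time: 7.35
tool_pos: [0.4655, -0.1243, 0.0936]
tool_rot: [-3.141, -0.0, 1.194]
contact_force: [0.2, 0.1, 0.8]
opening: 0.0156
grip_force: 0.8
```

Run:
```python
from h import *
o=robot.observe();print(np.degrees(o["tool_rot"]),o["contact_force"],o["torque"],o["grip_force"])
print(robot.read_camera("scene")[240:262,295:299].mean((1,2)).round().astype(int))
```

```text
[-1.79987118e+02 -6.32270409e-03  6.83960900e+01] [0.22220061 0.0739629  0.78642215] [-0.09180153  0.06113289 -0.00716537] 0.8058065373916179
[245 247 244 246 252 173 137 141 146 146 144 146 147 147 144 144 144 145
 144 111 120 121]
```

The rim row hasn't changed, so the nut is seated. I'll open the fingers and lift away.

Request:
arm_command --moves '[[[0, 0, 0], [0, 0, -0.08], 0.0155], [[0, 0, 0], [0, 0, -0.08], 0.025], [[0, 0, 0], [0, 0, -0.08], 0.035], [[0, 0, 0], [0, 0, -0.08], 0.04], [[0, 0, 0], [0, 0, -0.08], 0.04]]'

```text
time: 7.9
tool_pos: [0.4656, -0.1244, 0.0937]
tool_rot: [3.141, -0.0, 1.274]
contact_force: [0.3, -0.9, -0.1]
opening: 0.039
grip_force: 0.0
```

Request:
arm_command --moves '[[[0, 0, -0.01], [0, 0, 0], 0.04], [[0, 0, -0.03], [0, 0, 0], 0.04], [[0, 0, -0.06], [0, 0, 0], 0.04], [[0, 0, -0.09], [0, 0, 0], 0.04], [[0, 0, -0.12], [0, 0, 0], 0.04]]'

```text
time: 8.4
tool_pos: [0.4654, -0.1243, 0.2157]
tool_rot: [3.141, -0.0, 1.274]
contact_force: [0.9, -0.4, -0.8]
opening: 0.0402
grip_force: 0.0
```

Request:
arm_command --moves '[[[0, 0, 0], [0, 0, 0], 0.04], [[0, 0, 0], [0, 0, 0], 0.04], [[0, 0, 0], [0, 0, 0], 0.04], [[0, 0, 0], [0, 0, 0], 0.04], [[0, 0, 0], [0, 0, 0], 0.04]]'

```text
time: 8.9
tool_pos: [0.4652, -0.1242, 0.2129]
tool_rot: [-3.14, -0.0, 1.275]
contact_force: [-0.6, 0.2, -0.4]
opening: 0.0401
grip_force: 0.0
```

Run:
```python
from h import *
s=robot.read_camera("scene")[:,:,::-1]
print(s[240:262,295:299].mean((1,2)).round().astype(int))
cv2.imwrite("pics/c8.png",cv2.resize(s[165:285,235:355],None,fx=5,fy=5,interpolation=cv2.INTER_CUBIC))
```

```text
[245 246 244 246 252 172 135 142 146 146 145 145 145 146 145 144 144 145
 144 113 120 120]
```

View pics/c8.png

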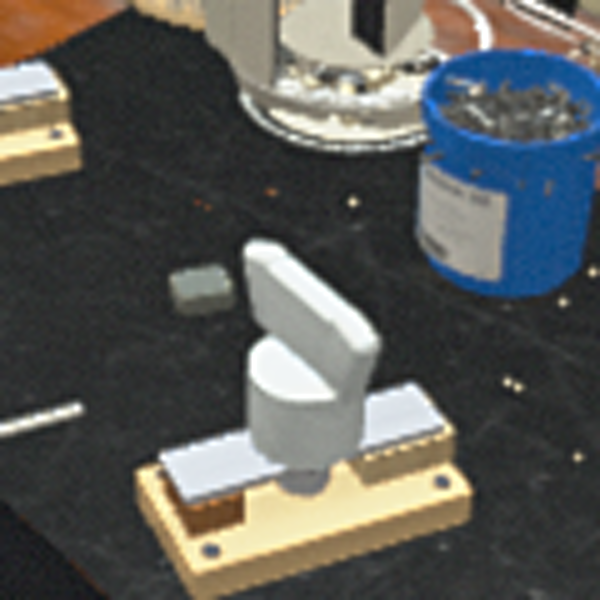

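The nut stands low on its strap, wing top edge from crop (262,245) to (365,340), and the hand is clear. I'll check the angle, then hand in.

Run:
```python
from h import *
e=[onz("scene",(235+x/5-.4,165+y/5-.4),.116) for x,y in((258,246),(368,343))];v=e[1]-e[0]
A=np.degrees(np.arctan2(v[1],v[0]))+22;A=(A+180)%180-180;print(np.mean(e,0),np.linalg.norm(v),A)
if -95<A<-66: print(robot.hand_in())
```

```text
[ 0.46317506 -0.12932687] 0.0718328372040742 -80.21008861137769
the job is handed in; nothing more can be done
None
```

The loose wing nut on the right-hand clamp was turned back until it dropped into the thread, then run forward onto its washer (A about -80°) and released; I handed the job in at about 9 s, and no verdict came back.

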